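Photograph the offcuts for the stock list

ROBOT

A 6-joint arm with a two-finger parallel gripper is mounted at the origin on a cart in front of the work surface, level with it; the furniture and walls round the work are solid. World frame = base frame: x ahead of the robot, y to its left, z up, the work surface at z = 0. Lengths are in m, angles in rad, forces in N, time in s.
With the tool pointing down it reaches from about 0.325 to 0.775 m from the base axis. Payload 5.5 kg.
Tool frame: the origin (TCP) lies on the front face of the gripper's body, between the roots of the fingers; the fingertips stand 73 mm ahead of it and the grasp point (between the pads) lies 54 mm ahead of it; z points along the fingers, y is the line along which they close (so a half turn about z gives the same grasp; the last joint's range is limited). The gripper opens to 85 mm and grips with 20 to 120 N. Pads are 22 mm wide; open, the fingers measure 114 mm over their backs; the gripper's body (76 mm by 85 mm) begins 54 mm behind the grasp point. The pads swing forward as they close: fully open they stand 13 mm farther back than shut.
Start: joints at [-1.204, 0.091, 1.231, -0, 1.82, -0.057], TCP at [0.247, -0.547, 0.304] pointing down, gripper open.
Joint ranges: [-2.87, 2.87], [-0.86, 2.18], [0.17, 2.46], [-1.51, 4.65], [0.06, 2.69], [-2.65, 2.65]. Speed limits (rad/s): [2.57, 2.57, 3.01, 3.14, 3.14, 3.14].

INTERFACE

Orientations are given as a unit quaternion [x, y, z, w].
In Python, from cell import bot, optics, job, models gives the robot as it stands.
- The arm moves only by the tool arm_command, never from a script. Its argument "steps" is a list of rows, each an object of numbers: "rx", "ry", "rz": the turn, a rotation vector about the tool's x, y, z in degrees; "tx", "ty", "tz": the shift along the tool's x, y, z in cm; "fingers": the gripper's target within -1 to 1 (fully open at 1, half-way at 0, shut at -1). In form: [{"rx": .., "ry": .., "rz": .., "tx": .., "ty": .., "tz": .., "fingers": ..}, ...]. A call has 1 to 10 rows; each row is the pose to reach, as a shift and turn from the pose commanded when the call began, along the tool's axes at that moment; what a row does not reach only later rows make up. A row lasts 1/8 s, in which the tool goes at most 62.5 mm and 10.7 degrees, less where a joint would pass 70% of its speed; a pose out of reach is approached as far as the arm can. A call with a gripper value outside its range is refused whole. The fingers move at their own pace and stop on an object; "squeeze" is the grip in N (left out, the last holds). Time passes only in rows, so rows that repeat a pose let the fingers close. It gives the time, the measured TCP pose, the force, the opening and the grip force at its end, in the units of the state.
- bot.observe(): the state, without advancing time (a new reading comes with each control period).
- optics.camera(name): name is "side" or "top"; returns a dict with "img" (420x560x3 uint8, red, green, blue), "fx", "fy", "cx", "cy" (pixels), "dist_coeffs" ([k1, k2, p1, p2, k3] as OpenCV has them; the pictures are not rectified), "eye" and "rotation" of the camera in the world. Camera axes: x right, y up, looking along -z (the intrinsics and any distortion apply to the point x, -y, -z); pixel columns grow to the right and rows downward; lengths in m; the calibration is good to about 2 mm. A picture is of the moment at which its call begins. There is no depth.
- job.close_job(): hands the job in; it is judged then, once.
Trained networks look in a picture, given as the dict that the camera call returned (one of the last four; its "shot" number tells which), for a name from the list of things; names that differ only in an ending like _2 or _b are one class to them, and where a whole thing is asked for, a point or a joint stands for the part that bears it (a point fixed in the world has none). Each returns a list of dicts, best first, with "score" (0 to 1); they miss things now and then, are a little off and sometimes report something else, mostly with a low value. They report only what shows in the picture. A call takes as long as a camera call.
- models.outline_of(picture, target): "mask" (420x560 bool, what is visible of it) and "pixel" ([column, row] in pixels, amid what is visible of it).
The state is a dict: "time": time; "joint_positions": joint angles; "qd": joint speeds; "effort": joint torques, N m; "eef_pos": TCP position; "orientation": TCP orientation; "contact_force": force on the tool from outside, world axes, zero at the start; "moment": the same for the moment, N m; "opening": finger opening in m; "grasp_force": force on a finger pad.
Only numpy, scipy, OpenCV 4.12 (cv2) and the standard library are available. Lean on these libraries where they do the work, as an engineer would, in place of code of your own. Each camera call takes 0.05 s, during which the arm holds its last target. There are 200 camera calls.

TASK

Photograph the wood offcuts for the stock list: lay every offcut from the lipped tray flat on the photo board, its middle inside the printed frame and none on top of another, and turn the lamp knob clockwise until it clicks over to on. With the pieces lying there and the lamp on, press the red shutter button to its halfway stop, hold it there for a second while the camera focuses, then press it fully down. Let it come up again, click the lamp back off and put all the offcuts back flat in the tray, without knocking the camera or the things standing around.

Things in the scene. Friction and masses are not known exactly. Their poses are not given: they have to be found in the camera images.
- offcut_1_mid (a point): pale grey-brown wood offcut, a plain block 140 x 45 x 20 mm (its own x, y, z), starting flat in the tray; this point is its centre, half-way up. Two or three of the four offcuts are present, the others are absent.
- offcut_2_mid (a point): pale brown wood offcut, a plain block 90 x 60 x 19 mm (its own x, y, z), starting flat in the tray; this point is its centre, half-way up. Two or three of the four offcuts are present, the others are absent.
- offcut_4_mid (a point): thick pale wood offcut, a plain block 70 x 50 x 35 mm (its own x, y, z), starting flat in the tray; this point is its centre, half-way up. Two or three of the four offcuts are present, the others are absent.
- offcut_5_mid (a point): light square-section wood offcut, a plain block 120 x 22 x 22 mm (its own x, y, z), starting flat in the tray; this point is its centre, half-way up. Two or three of the four offcuts are present, the others are absent.
- offcut_1: the same offcut, origin at the centre of its underside (10 mm below its centre)
- offcut_2: the same offcut, origin at the centre of its underside (9.5 mm below its centre)
- offcut_4: the same offcut, origin at the centre of its underside (17.5 mm below its centre)
- offcut_5: the same offcut, origin at the centre of its underside (11 mm below its centre)
- tray: fixed plywood tray with a low dark wooden lip; inside 310 (x) x 230 (y) mm, floor 4 mm above the bench, lip 6 mm thick, its top 12 mm above the bench; origin at its centre at bench level. The tray may stand left of the photo board or right of it.
- photo_board: fixed white photo board, 4 mm thick, flat; origin at the centre of its printed black frame, at bench level. The frame line encloses 160 (x) x 240 (y) mm; the board ends 20 mm beyond the frame towards -x and on both y sides. The camera stands on its +x end.
- camera: small black camera with two lamps, on a short steel post at the far (+x) end of the photo board, 150 mm from the frame centre along the board's x; 80 mm wide, top about 135 mm above the bench, its lens reaching to about 120 mm from the frame centre. Fixed; origin as the photo board's. Do not knock it.
- control_box: fixed grey control box 100 (x) x 170 (y) x 40 (z) mm; origin at the centre of its underside. Black lamp knob 45 mm to its +y side, red shutter button 45 mm to its -y side.
- lamp_knob_grip (a point): grip point of the black lamp knob, on its vertical axis, 77 mm above the bench: a bar 42 mm long (along this frame's x, which turns with the knob), 14 mm thick (y), 32 mm tall, top 7 mm above this point, standing on a disc of 22 mm radius whose top is 23 mm below this point
- lamp_knob (a joint): lamp knob angle, rad: 0 = off, 1.2 = on, growing clockwise seen from above, stops at both ends; its white line points to the white dot at off, to the green dot at on. A spring detent resists with about 0.1 N m until half-way (0.6), then the knob clicks over by itself to the other end.
- shutter_top (a point): centre of the top of the red round shutter button (32 mm diameter), 66 mm above the bench when up; it is pressed straight down, 12 mm in all, to 4 mm above its black collar (52 mm diameter)
- shutter_half (a joint): first stage of the shutter button, m: 0 = up, 0.006 = at the halfway stop; moves first, against a spring of 1 to 3.5 N
- shutter_full (a joint): second stage of the shutter button, m: stays 0 until the push exceeds 9 N, 0.006 = fully down at about 12 N; total button travel = shutter_half + shutter_full. Springs back when let go.
- screw_tub_mid (a point): bystander: clear round tub with a grey lid, 79 mm across, 68 mm tall; point half-way up
- glue_bottle_mid (a point): bystander: cream bottle with a red nozzle, 65 mm across, 217 mm tall; point 100 mm up
- tape_measure_mid (a point): bystander: yellow and black tape measure 90 x 73 x 38 mm; point half-way up

How it is judged:
On the way, in this order (a step that is already met when the one before it is completed fails the run):
1. all offcuts present lie flat on the photo board, middles inside the frame, and the lamp knob is on (x of offcut_1_mid in the frame of photo_board between -0.084 and 0.084 m and y of offcut_1_mid in the frame of photo_board between -0.124 and 0.124 m and z of offcut_1_mid in the frame of photo_board below 0.019 m and x of offcut_2_mid in the frame of photo_board between -0.084 and 0.084 m and y of offcut_2_mid in the frame of photo_board between -0.124 and 0.124 m and z of offcut_2_mid in the frame of photo_board below 0.0185 m and x of offcut_4_mid in the frame of photo_board between -0.084 and 0.084 m and y of offcut_4_mid in the frame of photo_board between -0.124 and 0.124 m and z of offcut_4_mid in the frame of photo_board below 0.0265 m and x of offcut_5_mid in the frame of photo_board between -0.084 and 0.084 m and y of offcut_5_mid in the frame of photo_board between -0.124 and 0.124 m and z of offcut_5_mid in the frame of photo_board below 0.02 m and linear speed of each of offcut_1, offcut_2, offcut_4, offcut_5 below 0.03 m/s and value of joint lamp_knob above 1 rad), for 0.2 s.
2. shutter held at its halfway stop (first stage down, second stage up) for 0.7 s with the offcuts on the board and the lamp on (value of joint shutter_half above 0.0045 m and value of joint shutter_full below 0.0025 m and value of joint lamp_knob above 1 rad and x of offcut_1_mid in the frame of photo_board between -0.084 and 0.084 m and y of offcut_1_mid in the frame of photo_board between -0.124 and 0.124 m and z of offcut_1_mid in the frame of photo_board below 0.019 m and x of offcut_2_mid in the frame of photo_board between -0.084 and 0.084 m and y of offcut_2_mid in the frame of photo_board between -0.124 and 0.124 m and z of offcut_2_mid in the frame of photo_board below 0.0185 m and x of offcut_4_mid in the frame of photo_board between -0.084 and 0.084 m and y of offcut_4_mid in the frame of photo_board between -0.124 and 0.124 m and z of offcut_4_mid in the frame of photo_board below 0.0265 m and x of offcut_5_mid in the frame of photo_board between -0.084 and 0.084 m and y of offcut_5_mid in the frame of photo_board between -0.124 and 0.124 m and z of offcut_5_mid in the frame of photo_board below 0.02 m), for 0.7 s.
3. shutter pressed fully down with the offcuts on the board and the lamp on (value of joint shutter_full above 0.0045 m and value of joint lamp_knob above 1 rad and x of offcut_1_mid in the frame of photo_board between -0.084 and 0.084 m and y of offcut_1_mid in the frame of photo_board between -0.124 and 0.124 m and z of offcut_1_mid in the frame of photo_board below 0.019 m and x of offcut_2_mid in the frame of photo_board between -0.084 and 0.084 m and y of offcut_2_mid in the frame of photo_board between -0.124 and 0.124 m and z of offcut_2_mid in the frame of photo_board below 0.0185 m and x of offcut_4_mid in the frame of photo_board between -0.084 and 0.084 m and y of offcut_4_mid in the frame of photo_board between -0.124 and 0.124 m and z of offcut_4_mid in the frame of photo_board below 0.0265 m and x of offcut_5_mid in the frame of photo_board between -0.084 and 0.084 m and y of offcut_5_mid in the frame of photo_board between -0.124 and 0.124 m and z of offcut_5_mid in the frame of photo_board below 0.02 m), for 0.05 s.
At the end, for the whole second after the job is handed in: every offcut present lies flat and at rest in the tray (centre within 150 mm in x and 110 mm in y of the tray's centre, not more than 5 mm above its flat height), the lamp knob is within 0.2 rad of off, and the shutter button is up (x of offcut_1_mid in the frame of tray between -0.15 and 0.15 m and y of offcut_1_mid in the frame of tray between -0.11 and 0.11 m and z of offcut_1_mid in the frame of tray below 0.019 m and x of offcut_2_mid in the frame of tray between -0.15 and 0.15 m and y of offcut_2_mid in the frame of tray between -0.11 and 0.11 m and z of offcut_2_mid in the frame of tray below 0.0185 m and x of offcut_4_mid in the frame of tray between -0.15 and 0.15 m and y of offcut_4_mid in the frame of tray between -0.11 and 0.11 m and z of offcut_4_mid in the frame of tray below 0.0265 m and x of offcut_5_mid in the frame of tray between -0.15 and 0.15 m and y of offcut_5_mid in the frame of tray between -0.11 and 0.11 m and z of offcut_5_mid in the frame of tray below 0.02 m and linear speed of each of offcut_1, offcut_2, offcut_4, offcut_5 below 0.03 m/s and value of joint lamp_knob below 0.2 rad and value of joint each of shutter_half, shutter_full below 0.0015 m); the robot touches nothing.
It fails at once if screw tub moved by more than 3 cm (distance of screw_tub_mid from where it was at the start of the episode above 0.03 m).
It fails at once if glue bottle moved by more than 3 cm (distance of glue_bottle_mid from where it was at the start of the episode above 0.03 m).
It fails at once if tape measure moved by more than 3 cm (distance of tape_measure_mid from where it was at the start of the episode above 0.03 m).
It fails at once if the robot knocks the camera with more than 5 N (contact force between camera and the arm above 5 N or contact force between camera and the fingers above 5 N).
Of offcut_1, offcut_2, offcut_4, offcut_5 only 2 to 3 are there at a start; the rules pass over those that are not, and their reading is None.
At some moment in a run one of offcut_1, offcut_2, offcut_4, offcut_5 may be knocked a few centimetres aside while the robot is not near it.
Once in a run the grip may slacken for a moment while it holds something.
It also fails if it takes over 210 s, if anything falls off the work surface, if the arm or the gripper's body presses on something with over 40 N, if the wrist force passes 120 N, or if a joint passes its speed limit or range.

## Working session

There is one attempt and no reset: what is moved stays moved. The work goes in short steps, Python scripts to look and compute and a tool call to move; the robot and the scene stay as the last step left them, time stands still between calls to the robot, and variables do not carry over. Pictures are saved under pics/ and viewed, at most 14 in all, crops included, and the job is handed in when it is done.

Besides the shell and the picture viewer there is one more tool, called after "Emit:" as name(argument=value, ...) on one line, values as JSON. arm_command: Moves the arm, as the interface text tells. Its arguments: {"type":"object","properties":{"steps":{"type":"array","items":{"type":"object","properties":{"rx":{"type":"number"},"ry":{"type":"number"},"rz":{"type":"number"},"tx":{"type":"number"},"ty":{"type":"number"},"tz":{"type":"number"},"fingers":{"type":"number"}}}},"squeeze":{"type":"number"}},"required":["steps"]}

```bash
ls; mkdir -p pics; cat > h.py <<'E'
import numpy as np, cv2
from cell import bot, optics, job, models
def K(p): return np.array([[p["fx"],0,p["cx"]],[0,p["fy"],p["cy"]],[0,0,1.]])
def ray(p,px):
    u=cv2.undistortPoints(np.array(px,float).reshape(-1,1,2),K(p),np.array(p["dist_coeffs"],float)).reshape(-1,2)
    d=np.c_[u[:,0],-u[:,1],-np.ones(len(u))]
    return np.array(p["eye"]),d@np.array(p["rotation"]).T
def onz(p,px,z):
    e,d=ray(p,px); return e+d*((z-e[2])/d[:,2])[:,None]
def proj(p,X):
    c=(np.atleast_2d(X)-p["eye"])@np.array(p["rotation"])
    c=c*[1,-1,-1]
    return cv2.projectPoints(c,np.zeros(3),np.zeros(3),K(p),np.array(p["dist_coeffs"],float))[0].reshape(-1,2)
def save(p,n): cv2.imwrite("pics/"+n,p["img"][:,:,::-1])
E
python3 - <<'E'
from h import *
for n in("top","side"):
    p=optics.camera(n); save(p,n+"1.png"); print(n,p["eye"],np.round(p["rotation"],3).tolist(),np.array(p["rotation"]).shape)
    for t in["offcut_1","offcut_2","offcut_4","offcut_5","tray","photo_board","camera","control_box","lamp_knob","shutter_top","screw_tub_mid","glue_bottle_mid","tape_measure_mid"]:
        for r in models.outline_of(p,t)[:2]:
            m=r["mask"]; print(t,round(r["score"],2),np.round(r["pixel"]),m.sum(),np.round(onz(p,[r["pixel"]],0.01)[0],3))
print(bot.observe())
E
```

```text
pics
top [0.25490054 0.07977549 1.61648363] [-0.071, 0.076, 0.713, -0.694] (4,)Traceback (most recent call last):
  File "<stdin>", line 6, in <module>
  File "h.py", line 9, in onz
    e,d=ray(p,px); return e+d*((z-e[2])/d[:,2])[:,None]
        ~~~^^^^^^
  File "h.py", line 7, in ray
    return np.array(p["eye"]),d@np.array(p["rotation"]).T
                              ~^~~~~~~~~~~~~~~~~~~~~~~~~~
ValueError: matmul: Input operand 1 has a mismatch in its core dimension 0, with gufunc signature (n?,k),(k,m?)->(n?,m?) (size 4 is different from 3)
```

```bash
sed -i 's/np.array(p\["rotation"\])/R(p)/; 2a from scipy.spatial.transform import Rotation\ndef R(p): return Rotation.from_quat(p["rotation"]).as_matrix()' h.py
python3 - <<'E'
from h import *
for n in("top","side"):
    p=optics.camera(n); save(p,n+"1.png"); print(n,p["eye"])
    for t in["offcut_1","offcut_2","offcut_4","offcut_5","tray","photo_board","camera","control_box","lamp_knob","shutter_top","screw_tub_mid","glue_bottle_mid","tape_measure_mid"]:
        for r in models.outline_of(p,t)[:4]:
            m=r["mask"]; print(t,round(r["score"],2),np.round(r["pixel"]),m.sum(),np.round(onz(p,[r["pixel"]],0.01)[0],3))
print(bot.observe())
E
```

```text
top [0.25490054 0.07977549 1.61648363]
offcut_1 0.81 [331. 244.] 726 [ 0.453 -0.101  0.01 ]
offcut_1 0.63 [298. 194.] 410 [ 0.617 -0.004  0.01 ]
offcut_1 0.61 [211. 214.] 7751 [0.559 0.274 0.01 ]
offcut_2 0.81 [331. 244.] 726 [ 0.453 -0.101  0.01 ]
offcut_2 0.63 [298. 194.] 410 [ 0.617 -0.004  0.01 ]
offcut_2 0.61 [211. 214.] 7751 [0.559 0.274 0.01 ]
offcut_4 0.81 [331. 244.] 726 [ 0.453 -0.101  0.01 ]
offcut_4 0.63 [298. 194.] 410 [ 0.617 -0.004  0.01 ]
offcut_4 0.61 [211. 214.] 7751 [0.559 0.274 0.01 ]
offcut_5 0.81 [331. 244.] 726 [ 0.453 -0.101  0.01 ]
offcut_5 0.63 [298. 194.] 410 [ 0.617 -0.004  0.01 ]
offcut_5 0.61 [211. 214.] 7751 [0.559 0.274 0.01 ]
tray 0.64 [313. 220.] 6711 [ 0.53  -0.049  0.01 ]
tray 0.49 [387. 243.] 152 [ 0.452 -0.274  0.01 ]
photo_board 0.84 [210. 213.] 7620 [0.563 0.276 0.01 ]
camera 0.86 [210. 177.] 558 [0.681 0.277 0.01 ]
camera 0.57 [386. 245.] 178 [ 0.446 -0.273  0.01 ]
control_box 0.97 [397. 246.] 1960 [ 0.442 -0.307  0.01 ]
lamp_knob 0.73 [388. 245.] 169 [ 0.445 -0.279  0.01 ]
lamp_knob 0.65 [397. 246.] 1936 [ 0.443 -0.307  0.01 ]
shutter_top 0.5
[... 1719 characters left out ...]
]
{'time': 1.5, 'joint_positions': array([-1.20368949e+00,  9.11243584e-02,  1.23066745e+00,  3.08084520e-05,
        1.81980622e+00, -5.66946607e-02]), 'qd': array([-0.00036181,  0.00137566, -0.00096297,  0.00092867,  0.00012891,
        0.00086952]), 'effort': array([-2.60901907e-04, -4.58457041e+01, -4.18083107e+01, -7.94125981e-05,
        8.34066268e-04,  1.76846902e-05]), 'eef_pos': array([ 0.24675436, -0.5469378 ,  0.30387902]), 'orientation': array([ 9.77632120e-01,  2.10322223e-01,  1.43345198e-05, -4.96111560e-06]), 'contact_force': array([1.0785696 , 0.18534575, 0.46320537]), 'moment': array([0.06112475, 0.01730417, 0.0131752 ]), 'grasp_force': 0.0, 'opening': 0.08532743977870995}
```

View pics/top1.png

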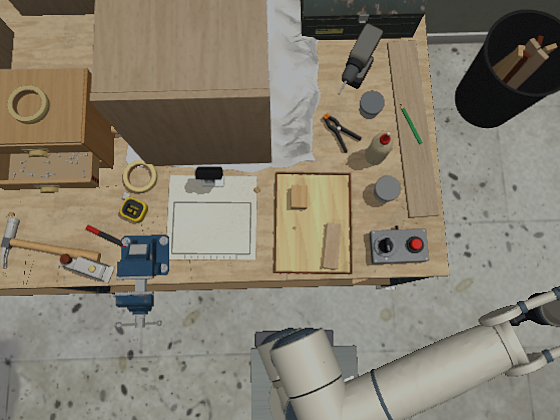

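View pics/side1.png

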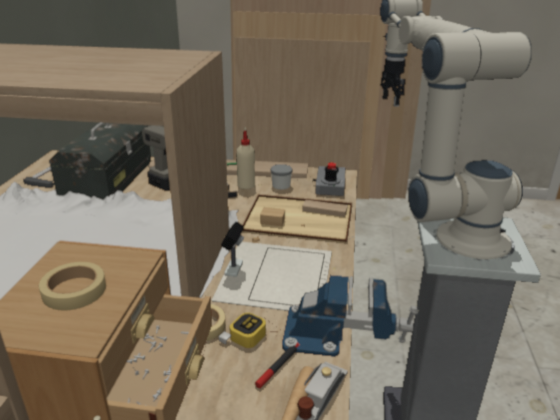

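```bash
cat >> h.py <<'E'
from scipy.optimize import minimize
def corners(dx,dy,z0,z1,x,y,a):
    c,s=np.cos(a),np.sin(a)
    return np.array([[x+c*u-s*v,y+s*u+c*v,z] for z in(z0,z1) for u in(-dx/2,dx/2) for v in(-dy/2,dy/2)])
SS=8
def hullmask(p,X):
    h=cv2.convexHull(proj(p,X).astype(np.float32)).reshape(-1,2)
    m=np.zeros((420,560),np.uint8); cv2.fillConvexPoly(m,np.round(h*256).astype(np.int32),255,cv2.LINE_AA,8)
    return m/255.
def fit(views,dims,z0,x,y,a0s,extra=lambda x,y,a:[]):
    """views: [(pic,mask)]; returns best (IoU,x,y,a)"""
    best=None
    def f(q):
        r=0
        for p,m in views:
            h=hullmask(p,corners(dims[0],dims[1],z0,z0+dims[2],*q))
            for e in extra(*q): h=np.maximum(h,hullmask(p,e))
            r+=np.minimum(h,m).sum()/np.maximum(h,m).sum()
        return -r/len(views)
    for a in a0s:
        s=np.array([[x,y,a],[x+.015,y,a],[x,y+.015,a],[x,y,a+.2]])
        o=minimize(f,s[0],method="Nelder-Mead",options=dict(initial_simplex=s,xatol=2e-4,fatol=1e-4))
        if best is None or -o.fun>best[0]: best=(-o.fun,*o.x)
    return best
def masks(p,t,xy,tol=.06,z=.01):
    for r in models.outline_of(p,t):
        if np.linalg.norm(onz(p,[r["pixel"]],z)[0][:2]-xy)<tol: return r["mask"].astype(float)
E
python3 - <<'E'
from h import *
T=optics.camera("top");S=optics.camera("side")
def both(t,xy,tol=.08): return [(p,m) for p in(T,S) if (m:=masks(p,t,xy,tol)) is not None]
D=dict(o1=(.140,.045,.02),o2=(.09,.06,.019),o4=(.07,.05,.035),o5=(.12,.022,.022))
for nm,xy in(("A",(.445,-.095)),("B",(.61,-.015))):
    v=both("offcut_1",xy); print(nm,len(v))
    for k,d in D.items(): print(k,np.round(fit(v,d,.004,*xy,[-.8,0,.8,1.57]),3))
print("tray",np.round(fit(both("tray",(.53,-.04)),(.322,.242,.012),0,.53,-.04,[0]),3))
v=both("control_box",(.44,-.31))
ex=lambda x,y,a:[corners(.042,.014,.052,.084,x-.045*np.sin(a),y+.045*np.cos(a),a),corners(.044,.044,.04,.054,x-.045*np.sin(a),y+.045*np.cos(a),a),corners(.03,.03,.05,.066,x+.045*np.sin(a),y-.045*np.cos(a),a+.7)]
print("box",len(v),np.round(fit(v,(.1,.17,.04),0,.44,-.31,[0],ex),4),[np.round(fit([w],(.1,.17,.04),0,.44,-.31,[0],ex),4) for w in v])
fr=onz(T,[[173,203],[251,202],[251,255],[172,257]],.004);print(fr.round(3),fr.mean(0))
fr=onz(S,[[267,248],[326,250],[320,303],[254,301]],.004);print(fr.round(3),fr.mean(0))
i=cv2.resize(T["img"][160:280,150:440],None,fx=2.7,fy=2.7,interpolation=cv2.INTER_CUBIC);cv2.imwrite("pics/c1.png",i[:,:,::-1])
E
```

```text
A 2
o1 [ 0.854  0.45  -0.102 -0.139]
o2 [ 0.586  0.437 -0.101 -0.37 ]
o4 [ 0.481  0.439 -0.099 -0.321]
o5 [ 0.676  0.448 -0.101  3.022]
B 2
o1 [ 0.474  0.619 -0.006 -0.049]
o2 [ 0.645  0.609 -0.023  1.542]
o4 [ 0.858  0.607 -0.004 -0.003]
o5 [ 0.459  0.62  -0.017 -0.592]
tray [ 0.768  0.53  -0.047 -0.036]
box 2 [ 0.899   0.4443 -0.3085  0.012 ] [array([ 0.9142,  0.4439, -0.3064,  0.0182]), array([ 0.8861,  0.446 , -0.3112,  0.0283])]
[[0.599 0.394 0.004]
 [0.595 0.146 0.004]
 [0.427 0.149 0.004]
 [0.427 0.394 0.004]] [0.51199446 0.27071576 0.004     ]
[[0.598 0.153 0.004]
 [0.431 0.137 0.004]
 [0.43  0.379 0.004]
 [0.59  0.396 0.004]] [0.51220811 0.26613231 0.004     ]
```

View pics/c1.png

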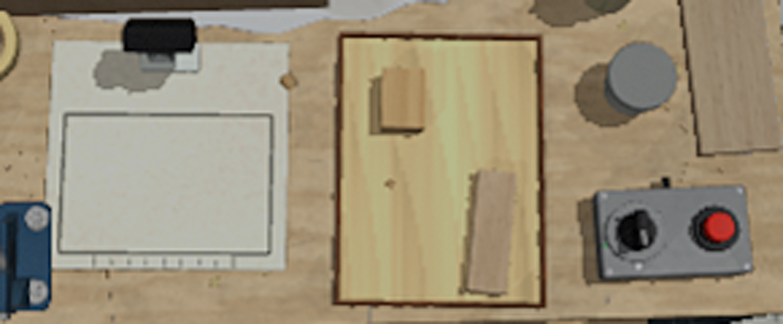

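Emit:
arm_command(steps=[{"rz":10,"tx":4.5,"ty":-4,"fingers":1},{"rz":20,"tx":9,"ty":-8,"fingers":1},{"rz":30,"tx":13.5,"ty":-12,"fingers":1},{"rz":32.3,"tx":18,"ty":-16,"fingers":1},{"rz":32.3,"tx":22.5,"ty":-20,"tz":2,"fingers":1},{"rz":32.3,"tx":27,"ty":-24,"tz":4,"fingers":1},{"rz":32.3,"tx":31.5,"ty":-28,"tz":7,"fingers":1},{"rz":32.3,"tx":36.8,"ty":-32.2,"tz":10,"fingers":1},{"rz":32.3,"tx":36.8,"ty":-32.2,"tz":10,"fingers":1},{"rz":32.3,"tx":36.8,"ty":-32.2,"tz":10,"fingers":1}])

```text
invalid input
```

```bash
python3 - <<'E'
from h import *
T=optics.camera("top");S=optics.camera("side")
a=cv2.resize(T["img"][222:270,364:434],None,fx=8,fy=8,interpolation=cv2.INTER_CUBIC)
b=cv2.resize(S["img"][160:200,310:352],None,fx=5,fy=5,interpolation=cv2.INTER_CUBIC)
i=np.zeros((384,780,3),np.uint8);i[:384,:560]=a;i[:200,565:775]=b
cv2.imwrite("pics/c2.png",i[:,:,::-1])
E
```

```text
(no output)
```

View pics/c2.png

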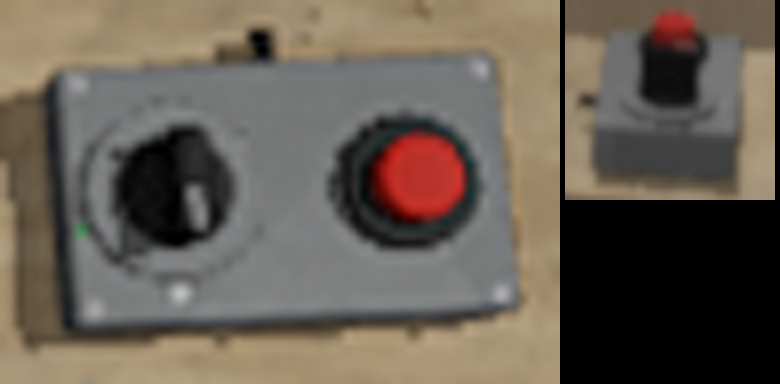

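Emit:
arm_command(squeeze=50, steps=[{"rx":0,"ry":0,"rz":10,"tx":4.5,"ty":-4,"tz":0,"fingers":1},{"rx":0,"ry":0,"rz":20,"tx":9,"ty":-8,"tz":0,"fingers":1},{"rx":0,"ry":0,"rz":30,"tx":13.5,"ty":-12,"tz":0,"fingers":1},{"rx":0,"ry":0,"rz":32.3,"tx":18,"ty":-16,"tz":0,"fingers":1},{"rx":0,"ry":0,"rz":32.3,"tx":22.5,"ty":-20,"tz":2,"fingers":1},{"rx":0,"ry":0,"rz":32.3,"tx":27,"ty":-24,"tz":4,"fingers":1},{"rx":0,"ry":0,"rz":32.3,"tx":31.5,"ty":-28,"tz":7,"fingers":1},{"rx":0,"ry":0,"rz":32.3,"tx":36.8,"ty":-32.2,"tz":10,"fingers":1},{"rx":0,"ry":0,"rz":32.3,"tx":36.8,"ty":-32.2,"tz":10,"fingers":1}])

```text
time: 3.22
eef_pos: [0.4499, -0.0993, 0.202]
orientation: [0.998, -0.068, -0.001, -0.001]
contact_force: [-0.5, -0.6, -0.7]
opening: 0.0854
grasp_force: 0.0
```

Emit:
arm_command(squeeze=50, steps=[{"rx":0,"ry":0,"rz":0,"tx":0,"ty":0.3,"tz":5,"fingers":1},{"rx":0,"ry":0,"rz":0,"tx":0,"ty":0.3,"tz":9,"fingers":1},{"rx":0,"ry":0,"rz":0,"tx":0,"ty":0.3,"tz":11,"fingers":1},{"rx":0,"ry":0,"rz":0,"tx":0,"ty":0.3,"tz":12.2,"fingers":1},{"rx":0,"ry":0,"rz":0,"tx":0,"ty":0.3,"tz":12.2,"fingers":1},{"rx":0,"ry":0,"rz":0,"tx":0,"ty":0.3,"tz":12.2,"fingers":-1},{"rx":0,"ry":0,"rz":0,"tx":0,"ty":0.3,"tz":12.2,"fingers":-1},{"rx":0,"ry":0,"rz":0,"tx":0,"ty":0.3,"tz":12.2,"fingers":-1},{"rx":0,"ry":0,"rz":0,"tx":0,"ty":0.3,"tz":12.2,"fingers":-1},{"rx":0,"ry":0,"rz":0,"tx":0,"ty":0.3,"tz":12.2,"fingers":-1}])

```text
time: 4.47
eef_pos: [0.4501, -0.1052, 0.0833]
orientation: [0.998, -0.07, 0.001, 0.0]
contact_force: [-1.4, -0.3, 6.6]
opening: 0.0433
grasp_force: 53.1
```

Emit:
arm_command(squeeze=60, steps=[{"rx":0,"ry":0,"rz":0,"tx":0,"ty":0,"tz":-3,"fingers":-1},{"rx":0,"ry":0,"rz":0,"tx":0,"ty":-2,"tz":-6,"fingers":-1},{"rx":0,"ry":0,"rz":-2,"tx":0.2,"ty":-7,"tz":-6,"fingers":-1},{"rx":0,"ry":0,"rz":-4,"tx":0.4,"ty":-12,"tz":-6,"fingers":-1},{"rx":0,"ry":0,"rz":-6,"tx":0.6,"ty":-17,"tz":-6,"fingers":-1},{"rx":0,"ry":0,"rz":-8,"tx":0.8,"ty":-22,"tz":-6,"fingers":-1},{"rx":0,"ry":0,"rz":-8,"tx":0.9,"ty":-26,"tz":-6,"fingers":-1},{"rx":0,"ry":0,"rz":-8,"tx":0.9,"ty":-29.4,"tz":-6,"fingers":-1},{"rx":0,"ry":0,"rz":-8,"tx":0.9,"ty":-29.4,"tz":-5,"fingers":-1},{"rx":0,"ry":0,"rz":-8,"tx":0.9,"ty":-29.4,"tz":-4,"fingers":-1}])

```text
time: 5.72
eef_pos: [0.4989, 0.1843, 0.1207]
orientation: [1.0, -0.0, -0.001, 0.0]
contact_force: [0.1, -0.2, -1.3]
opening: 0.0433
grasp_force: 62.7
```

Emit:
arm_command(steps=[{"rx":0,"ry":0,"rz":0,"tx":0,"ty":0,"tz":2,"fingers":-1},{"rx":0,"ry":0,"rz":0,"tx":0,"ty":0,"tz":3.2,"fingers":-1},{"rx":0,"ry":0,"rz":0,"tx":0,"ty":0,"tz":3.8,"fingers":-1},{"rx":0,"ry":0,"rz":0,"tx":0,"ty":0,"tz":3.8,"fingers":-1},{"rx":0,"ry":0,"rz":0,"tx":0,"ty":0,"tz":3.8,"fingers":1},{"rx":0,"ry":0,"rz":0,"tx":0,"ty":0,"tz":3.8,"fingers":1},{"rx":0,"ry":0,"rz":0,"tx":0,"ty":0,"tz":3.8,"fingers":1},{"rx":0,"ry":0,"rz":0,"tx":0,"ty":0,"tz":1,"fingers":1},{"rx":0,"ry":0,"rz":0,"tx":0,"ty":0,"tz":-4,"fingers":1},{"rx":0,"ry":0,"rz":0,"tx":0,"ty":0,"tz":-8,"fingers":1}])

```text
time: 6.98
eef_pos: [0.4994, 0.1849, 0.2039]
orientation: [1.0, -0.0, 0.001, -0.0]
contact_force: [0.3, 0.6, 0.2]
opening: 0.0855
grasp_force: 0.0
```

```bash
cat > pcs.py <<'E'
from h import *
def pcs():
    T=optics.camera("top");S=optics.camera("side")
    print(np.round(bot.observe()["eef_pos"],4))
    for p,n in((T,"top"),(S,"side")):
        for r in models.outline_of(p,"offcut_1"):
            m=r["mask"].astype(float)
            if m.sum()>1500: continue
            xy=onz(p,[r["pixel"]],.015)[0][:2]
            print(n,round(r["score"],2),xy.round(3),m.sum(),*[(k,np.round(fit([(p,m)],d,.004,*xy,[0,1]),3).tolist()) for k,d in(("o1",(.14,.045,.02)),("o4",(.07,.05,.035)))])
    return T,S
if __name__=="__main__": pcs()
E
python3 pcs.py
```

```text
[0.5011 0.1854 0.2083]
top 0.88 [ 0.605 -0.006] 378.0 ('o1', [0.508, 0.617, -0.006, -0.063]) ('o4', [0.847, 0.605, -0.004, -0.105])
top 0.66 [0.466 0.176] 361.0 ('o1', [0.476, 0.489, 0.185, 0.021]) ('o4', [0.774, 0.465, 0.182, 0.148])
side 0.92 [ 0.612 -0.033] 392.0 ('o1', [0.545, 0.624, -0.043, -1.097]) ('o4', [0.841, 0.609, -0.007, 0.065])
side 0.86 [0.5   0.175] 759.0 ('o1', [0.893, 0.503, 0.18, 0.018]) ('o4', [0.531, 0.524, 0.194, -0.53])
```

Emit:
arm_command(squeeze=60, steps=[{"rx":0,"ry":0,"rz":0,"tx":2.5,"ty":5,"tz":0,"fingers":1},{"rx":0,"ry":0,"rz":0,"tx":5.5,"ty":10,"tz":0,"fingers":1},{"rx":0,"ry":0,"rz":0,"tx":8.5,"ty":15,"tz":1,"fingers":1},{"rx":0,"ry":0,"rz":0,"tx":10.6,"ty":19,"tz":4,"fingers":1},{"rx":0,"ry":0,"rz":0,"tx":10.6,"ty":19,"tz":8,"fingers":1},{"rx":0,"ry":0,"rz":0,"tx":10.6,"ty":19,"tz":11,"fingers":1},{"rx":0,"ry":0,"rz":0,"tx":10.6,"ty":19,"tz":12,"fingers":1},{"rx":0,"ry":0,"rz":0,"tx":10.6,"ty":19,"tz":12,"fingers":-1},{"rx":0,"ry":0,"rz":0,"tx":10.6,"ty":19,"tz":12,"fingers":-1},{"rx":0,"ry":0,"rz":0,"tx":10.6,"ty":19,"tz":12,"fingers":-1}])

```text
time: 8.43
eef_pos: [0.6062, -0.0051, 0.0842]
orientation: [1.0, -0.0, 0.002, 0.0]
contact_force: [0.3, 0.1, -1.2]
opening: 0.049
grasp_force: 62.3
```

Emit:
arm_command(steps=[{"rx":0,"ry":0,"rz":0,"tx":0,"ty":0,"tz":0,"fingers":-1},{"rx":0,"ry":0,"rz":0,"tx":0,"ty":0,"tz":0,"fingers":-1}])

```text
time: 8.68
eef_pos: [0.6062, -0.0051, 0.084]
orientation: [1.0, -0.0, 0.002, 0.0]
contact_force: [-0.4, 1.0, 6.4]
opening: 0.0496
grasp_force: 63.2
```

Emit:
arm_command(steps=[{"rx":0,"ry":0,"rz":0,"tx":0,"ty":0,"tz":-3,"fingers":-1},{"rx":0,"ry":0,"rz":0,"tx":-2,"ty":-2,"tz":-7,"fingers":-1},{"rx":0,"ry":0,"rz":0,"tx":-5,"ty":-6,"tz":-7,"fingers":-1},{"rx":0,"ry":0,"rz":0,"tx":-8,"ty":-10,"tz":-7,"fingers":-1},{"rx":0,"ry":0,"rz":0,"tx":-9.6,"ty":-15,"tz":-7,"fingers":-1},{"rx":0,"ry":0,"rz":0,"tx":-9.6,"ty":-20,"tz":-7,"fingers":-1},{"rx":0,"ry":0,"rz":0,"tx":-9.6,"ty":-25,"tz":-7,"fingers":-1},{"rx":0,"ry":0,"rz":0,"tx":-9.6,"ty":-30,"tz":-7,"fingers":-1},{"rx":0,"ry":0,"rz":0,"tx":-9.6,"ty":-30,"tz":-5,"fingers":-1},{"rx":0,"ry":0,"rz":0,"tx":-9.6,"ty":-30,"tz":-3,"fingers":-1}])

```text
time: 9.93
eef_pos: [0.509, 0.2945, 0.1104]
orientation: [1.0, 0.0, -0.0, 0.0]
contact_force: [0.1, 0.7, -0.7]
opening: 0.0495
grasp_force: 66.3
```

Emit:
arm_command(steps=[{"rx":0,"ry":0,"rz":0,"tx":0,"ty":0,"tz":1.5,"fingers":-1},{"rx":0,"ry":0,"rz":0,"tx":0,"ty":0,"tz":2.6,"fingers":-1},{"rx":0,"ry":0,"rz":0,"tx":0,"ty":0,"tz":2.6,"fingers":-1},{"rx":0,"ry":0,"rz":0,"tx":0,"ty":0,"tz":2.6,"fingers":1},{"rx":0,"ry":0,"rz":0,"tx":0,"ty":0,"tz":2.6,"fingers":1},{"rx":0,"ry":0,"rz":0,"tx":0,"ty":0,"tz":2.6,"fingers":1},{"rx":0,"ry":0,"rz":0,"tx":0,"ty":0,"tz":0,"fingers":1},{"rx":0,"ry":0,"rz":0,"tx":0,"ty":0,"tz":-5,"fingers":1},{"rx":0,"ry":0,"rz":0,"tx":0,"ty":0,"tz":-10,"fingers":1},{"rx":0,"ry":0,"rz":0,"tx":0,"ty":0,"tz":-10,"fingers":1}])

```text
time: 11.18
eef_pos: [0.5109, 0.2957, 0.2183]
orientation: [1.0, -0.0, 0.005, -0.002]
contact_force: [0.5, -0.7, 0.1]
opening: 0.0854
grasp_force: 0.0
```

Emit:
arm_command(steps=[{"rx":0,"ry":0,"rz":0,"tx":-0.7,"ty":6,"tz":0,"fingers":1},{"rx":0,"ry":0,"rz":0,"tx":-1.4,"ty":12,"tz":0,"fingers":1},{"rx":0,"ry":0,"rz":0,"tx":-2.1,"ty":18,"tz":0,"fingers":1},{"rx":0,"ry":0,"rz":0,"tx":-2.8,"ty":24,"tz":0,"fingers":1},{"rx":0,"ry":0,"rz":0,"tx":-3.5,"ty":30,"tz":0,"fingers":1},{"rx":0,"ry":0,"rz":0,"tx":-4.2,"ty":36,"tz":0,"fingers":1},{"rx":0,"ry":0,"rz":0,"tx":-5,"ty":42,"tz":0,"fingers":1},{"rx":0,"ry":0,"rz":0,"tx":-5.8,"ty":48,"tz":0,"fingers":1},{"rx":0,"ry":0,"rz":0,"tx":-6.6,"ty":53,"tz":0,"fingers":1},{"rx":0,"ry":0,"rz":0,"tx":-6.7,"ty":55.9,"tz":0,"fingers":1}])

```text
time: 12.42
eef_pos: [0.4411, -0.2664, 0.2109]
orientation: [1.0, -0.001, -0.001, -0.0]
contact_force: [-0.1, 0.6, 0.8]
opening: 0.0854
grasp_force: 0.0
```

```bash
python3 pcs.py
```

```text
[ 0.4412 -0.2666  0.2106]
top 0.97 [0.497 0.184] 658.0 ('o1', [0.868, 0.497, 0.184, 0.017]) ('o4', [0.523, 0.476, 0.183, 0.156])
top 0.79 [0.511 0.29 ] 406.0 ('o1', [0.502, 0.538, 0.294, -0.012]) ('o4', [0.85, 0.509, 0.293, 0.009])
side 0.77 [0.516 0.273] 610.0 ('o1', [0.523, 0.528, 0.255, -1.112]) ('o4', [0.882, 0.513, 0.289, 0.027])
side 0.69 [0.501 0.192] 707.0 ('o1', [0.835, 0.501, 0.181, 0.026]) ('o4', [0.511, 0.522, 0.194, -0.554])
side 0.36 [0.704 0.165] 695.0 ('o1', [0.527, 0.703, 0.126, 1.598]) ('o4', [0.487, 0.703, 0.134, 1.673])
```

Emit:
arm_command(squeeze=40, steps=[{"rx":0,"ry":0,"rz":0,"tx":0.2,"ty":-0.3,"tz":3,"fingers":1},{"rx":0,"ry":0,"rz":0,"tx":0.2,"ty":-0.3,"tz":6,"fingers":1},{"rx":0,"ry":0,"rz":0,"tx":0.2,"ty":-0.3,"tz":7.6,"fingers":0},{"rx":0,"ry":0,"rz":0,"tx":0.2,"ty":-0.3,"tz":7.6,"fingers":0},{"rx":0,"ry":0,"rz":0,"tx":0.2,"ty":-0.3,"tz":7.6,"fingers":-1},{"rx":0,"ry":0,"rz":0,"tx":0.2,"ty":-0.3,"tz":7.6,"fingers":-1},{"rx":0,"ry":0,"rz":0,"tx":0.2,"ty":-0.3,"tz":7.6,"fingers":-1},{"rx":0,"ry":0,"rz":0,"tx":0.2,"ty":-0.3,"tz":7.6,"fingers":-1}])

```text
time: 13.62
eef_pos: [0.4449, -0.2594, 0.1378]
orientation: [1.0, 0.001, 0.001, -0.002]
contact_force: [-0.3, 10.0, 6.1]
opening: 0.0134
grasp_force: 42.3
```

```bash
python3 -c "
from h import *
o=bot.observe();print({k:np.round(o[k],4) for k in('joint_positions','eef_pos','contact_force','moment','opening')})"
```

```text
{'joint_positions': array([-0.5961, -0.1069,  1.7224,  0.004 ,  1.5263,  0.9734]), 'eef_pos': array([ 0.4449, -0.2594,  0.1378]), 'contact_force': array([-0.3212,  9.9574,  6.1147]), 'moment': array([1.5202, 0.2127, 0.0722]), 'opening': np.float64(0.0134)}
```

Emit:
arm_command(steps=[{"rx":0,"ry":0,"rz":0,"tx":0,"ty":-0.5,"tz":-0.3,"fingers":-1},{"rx":0,"ry":0,"rz":8,"tx":0,"ty":-0.5,"tz":-0.3,"fingers":-1},{"rx":0,"ry":0,"rz":16,"tx":0,"ty":-0.5,"tz":-0.3,"fingers":-1},{"rx":0,"ry":0,"rz":24,"tx":0,"ty":-0.5,"tz":-0.3,"fingers":-1},{"rx":0,"ry":0,"rz":32,"tx":0,"ty":-0.5,"tz":-0.3,"fingers":-1},{"rx":0,"ry":0,"rz":40,"tx":0,"ty":-0.5,"tz":-0.3,"fingers":-1},{"rx":0,"ry":0,"rz":48,"tx":0,"ty":-0.5,"tz":-0.3,"fingers":-1},{"rx":0,"ry":0,"rz":56,"tx":0,"ty":-0.5,"tz":-0.3,"fingers":-1},{"rx":0,"ry":0,"rz":64,"tx":0,"ty":-0.5,"tz":-0.3,"fingers":-1},{"rx":0,"ry":0,"rz":69,"tx":0,"ty":-0.5,"tz":-0.3,"fingers":-1}])

```text
time: 14.88
eef_pos: [0.4435, -0.2602, 0.1381]
orientation: [0.822, -0.569, 0.002, 0.004]
contact_force: [2.0, -17.6, -12.5]
opening: 0.0128
grasp_force: 43.9
```

Emit:
arm_command(steps=[{"rx":0,"ry":0,"rz":0,"tx":0,"ty":0,"tz":0,"fingers":-1},{"rx":0,"ry":0,"rz":0,"tx":0,"ty":0,"tz":0,"fingers":-1}])

```text
time: 15.12
eef_pos: [0.4435, -0.2602, 0.1381]
orientation: [0.824, -0.567, 0.002, 0.004]
contact_force: [1.2, -18.9, -12.9]
opening: 0.0135
grasp_force: 42.6
```

```bash
python3 -c "
from h import *
o=bot.observe();print({k:np.round(o[k],4) for k in('joint_positions','eef_pos','orientation','contact_force','moment','opening')})"
```

```text
{'joint_positions': array([-0.5925, -0.1123,  1.7269, -0.0079,  1.5224,  2.1849]), 'eef_pos': array([ 0.4435, -0.2602,  0.1381]), 'orientation': array([ 0.8236, -0.5672,  0.0024,  0.0039]), 'contact_force': array([  1.1661, -18.8677, -12.8875]), 'moment': array([-3.0042, -0.4228,  0.7402]), 'opening': np.float64(0.0135)}
```

Emit:
arm_command(steps=[{"rx":0,"ry":0,"rz":0,"tx":0,"ty":0,"tz":0,"fingers":1},{"rx":0,"ry":0,"rz":0,"tx":0,"ty":0,"tz":0,"fingers":1},{"rx":0,"ry":0,"rz":0,"tx":0,"ty":0,"tz":0,"fingers":1},{"rx":0,"ry":0,"rz":0,"tx":0,"ty":0,"tz":-3,"fingers":1},{"rx":0,"ry":0,"rz":0,"tx":0,"ty":0,"tz":-7,"fingers":1},{"rx":0,"ry":0,"rz":-10,"tx":0,"ty":0,"tz":-7,"fingers":1},{"rx":0,"ry":0,"rz":-20,"tx":0,"ty":0,"tz":-7,"fingers":1},{"rx":0,"ry":0,"rz":-30,"tx":0,"ty":0,"tz":-7,"fingers":1},{"rx":0,"ry":0,"rz":-40,"tx":0,"ty":0,"tz":-7,"fingers":1},{"rx":0,"ry":0,"rz":-50,"tx":0,"ty":0,"tz":-7,"fingers":1}])

```text
time: 16.38
eef_pos: [0.4443, -0.256, 0.2092]
orientation: [0.987, -0.162, 0.0, 0.0]
contact_force: [-1.0, -0.4, -0.6]
opening: 0.0855
grasp_force: 0.0
```

```bash
python3 -c "
from h import *
o=bot.observe();print({k:np.round(o[k],4) for k in('joint_positions','eef_pos','orientation','contact_force','moment','opening')})"
```

```text
{'joint_positions': array([-5.8910e-01, -1.4350e-01,  1.6284e+00,  2.0000e-04,  1.6562e+00,
        1.3075e+00]), 'eef_pos': array([ 0.4443, -0.256 ,  0.2092]), 'orientation': array([ 9.868e-01, -1.622e-01,  3.000e-04,  0.000e+00]), 'contact_force': array([-1.0038, -0.3916, -0.643 ]), 'moment': array([ 0.0313, -0.0119, -0.0143]), 'opening': np.float64(0.0855)}
```

Emit:
arm_command(squeeze=30, steps=[{"rx":0,"ry":0,"rz":-9,"tx":1.5,"ty":4.5,"tz":0,"fingers":-1},{"rx":0,"ry":0,"rz":-18.7,"tx":3.1,"ty":9,"tz":0,"fingers":-1},{"rx":0,"ry":0,"rz":-18.7,"tx":3.1,"ty":9,"tz":0,"fingers":-1},{"rx":0,"ry":0,"rz":-18.7,"tx":3.1,"ty":9,"tz":2,"fingers":-1},{"rx":0,"ry":0,"rz":-18.7,"tx":3.1,"ty":9,"tz":4,"fingers":-1},{"rx":0,"ry":0,"rz":-18.7,"tx":3.1,"ty":9,"tz":5.6,"fingers":-1},{"rx":0,"ry":0,"rz":-18.7,"tx":3.1,"ty":9,"tz":5.6,"fingers":-1},{"rx":0,"ry":0,"rz":-18.7,"tx":3.1,"ty":9,"tz":5.6,"fingers":-1}])

```text
time: 17.38
eef_pos: [0.4443, -0.3512, 0.1533]
orientation: [1.0, -0.003, 0.0, 0.0]
contact_force: [0.0, -0.0, -0.3]
opening: 0.0002
grasp_force: 0.0
```

```bash
python3 - <<'E'
from pcs import *
T,S=pcs()
a=cv2.resize(T["img"][222:270,364:434],None,fx=8,fy=8,interpolation=cv2.INTER_CUBIC)
b=cv2.resize(S["img"][140:200,310:352],None,fx=5,fy=5,interpolation=cv2.INTER_CUBIC)
i=np.zeros((384,780,3),np.uint8);i[:384,:560]=a;i[:300,565:775]=b
cv2.imwrite("pics/c3.png",i[:,:,::-1])
E
```

```text
[ 0.4445 -0.3516  0.154 ]
top 0.86 [0.515 0.297] 380.0 ('o1', [0.469, 0.538, 0.295, 0.029]) ('o4', [0.796, 0.508, 0.294, 0.054])
top 0.59 [0.503 0.183] 689.0 ('o1', [0.899, 0.499, 0.184, 0.037]) ('o4', [0.528, 0.495, 0.185, 0.158])
side 0.81 [0.5   0.195] 724.0 ('o1', [0.856, 0.501, 0.18, 0.029]) ('o4', [0.514, 0.488, 0.193, 0.661])
side 0.8 [0.516 0.279] 629.0 ('o1', [0.504, 0.503, 0.251, 1.266]) ('o4', [0.9, 0.511, 0.291, 0.005])
```

View pics/c3.png

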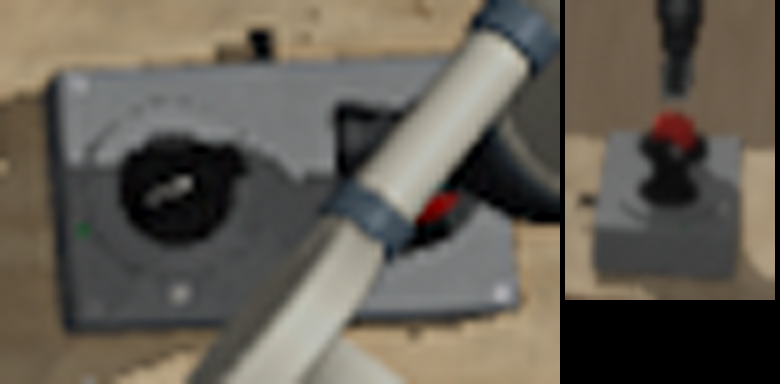

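The knob's white line (top crop about 165,190) now points to the green dot (80,230). The closed fingers hang just above the red button, and both pieces lie on the board. Next I press by force feedback.

Emit:
arm_command(steps=[{"rx":0,"ry":0,"rz":0,"tx":0,"ty":0,"tz":0.8,"fingers":-1},{"rx":0,"ry":0,"rz":0,"tx":0,"ty":0,"tz":1.4,"fingers":-1},{"rx":0,"ry":0,"rz":0,"tx":0,"ty":0,"tz":1.8,"fingers":-1},{"rx":0,"ry":0,"rz":0,"tx":0,"ty":0,"tz":1.8,"fingers":-1}])

```text
time: 18.08
eef_pos: [0.444, -0.3513, 0.1347]
orientation: [1.0, -0.003, -0.0, -0.0]
contact_force: [-0.4, -0.2, 2.6]
opening: -0.0001
grasp_force: 1.2
```

Emit:
arm_command(steps=[{"rx":0,"ry":0,"rz":0,"tx":0,"ty":0,"tz":0.1,"fingers":-1},{"rx":0,"ry":0,"rz":0,"tx":0,"ty":0,"tz":0.2,"fingers":-1},{"rx":0,"ry":0,"rz":0,"tx":0,"ty":0,"tz":0.25,"fingers":-1},{"rx":0,"ry":0,"rz":0,"tx":0,"ty":0,"tz":0.25,"fingers":-1}])

```text
time: 18.58
eef_pos: [0.4441, -0.3514, 0.1326]
orientation: [1.0, -0.003, -0.0, 0.0]
contact_force: [-0.7, 1.3, 4.6]
opening: -0.0002
grasp_force: 2.2
```

Emit:
arm_command(steps=[{"rx":0,"ry":0,"rz":0,"tx":0,"ty":0,"tz":0.05,"fingers":-1},{"rx":0,"ry":0,"rz":0,"tx":0,"ty":0,"tz":0.05,"fingers":-1},{"rx":0,"ry":0,"rz":0,"tx":0,"ty":0,"tz":0.05,"fingers":-1},{"rx":0,"ry":0,"rz":0,"tx":0,"ty":0,"tz":0.05,"fingers":-1},{"rx":0,"ry":0,"rz":0,"tx":0,"ty":0,"tz":0.05,"fingers":-1},{"rx":0,"ry":0,"rz":0,"tx":0,"ty":0,"tz":0.05,"fingers":-1},{"rx":0,"ry":0,"rz":0,"tx":0,"ty":0,"tz":0.05,"fingers":-1},{"rx":0,"ry":0,"rz":0,"tx":0,"ty":0,"tz":0.05,"fingers":-1},{"rx":0,"ry":0,"rz":0,"tx":0,"ty":0,"tz":0.05,"fingers":-1},{"rx":0,"ry":0,"rz":0,"tx":0,"ty":0,"tz":0.05,"fingers":-1}])

```text
time: 19.82
eef_pos: [0.4441, -0.3514, 0.1326]
orientation: [1.0, -0.003, 0.0, 0.0]
contact_force: [-3.8, 2.2, 6.7]
opening: 0.0004
grasp_force: 3.3
```

```bash
python3 pcs.py; python3 -c "
from h import *
o=bot.observe();print(o['time'],o['eef_pos'],o['contact_force'])"
```

```text
[ 0.4441 -0.3514  0.1326]
top 0.88 [0.498 0.178] 667.0 ('o1', [0.878, 0.499, 0.184, 0.004]) ('o4', [0.526, 0.521, 0.183, -0.027])
top 0.81 [0.517 0.296] 420.0 ('o1', [0.501, 0.541, 0.294, -0.026]) ('o4', [0.878, 0.509, 0.294, 0.028])
side 0.74 [0.515 0.278] 592.0 ('o1', [0.526, 0.507, 0.252, 1.338]) ('o4', [0.868, 0.512, 0.291, 0.076])
side 0.69 [0.502 0.19 ] 699.0 ('o1', [0.83, 0.503, 0.18, 0.028]) ('o4', [0.513, 0.518, 0.196, -0.545])
20.025 [ 0.4441064  -0.3513939   0.13260447] [-3.131033    2.397877    6.82643116]
```

Emit:
arm_command(steps=[{"rx":0,"ry":0,"rz":0,"tx":0,"ty":0,"tz":0.3,"fingers":-1},{"rx":0,"ry":0,"rz":0,"tx":0,"ty":0,"tz":0.6,"fingers":-1},{"rx":0,"ry":0,"rz":0,"tx":0,"ty":0,"tz":0.8,"fingers":-1},{"rx":0,"ry":0,"rz":0,"tx":0,"ty":0,"tz":0.9,"fingers":-1},{"rx":0,"ry":0,"rz":0,"tx":0,"ty":0,"tz":0.9,"fingers":-1},{"rx":0,"ry":0,"rz":0,"tx":0,"ty":0,"tz":0.9,"fingers":-1}])

```text
time: 20.78
eef_pos: [0.4442, -0.3515, 0.1262]
orientation: [1.0, -0.003, 0.001, 0.001]
contact_force: [-6.9, 6.1, 17.2]
opening: -0.0003
grasp_force: 9.2
```

Emit:
arm_command(steps=[{"rx":0,"ry":0,"rz":0,"tx":0,"ty":0,"tz":-2,"fingers":-1},{"rx":0,"ry":0,"rz":0,"tx":0,"ty":0,"tz":-5,"fingers":-1},{"rx":0,"ry":0,"rz":0,"tx":0,"ty":0,"tz":-8.5,"fingers":0},{"rx":0,"ry":0,"rz":10,"tx":0,"ty":-4,"tz":-8.5,"fingers":1},{"rx":0,"ry":0,"rz":20,"tx":0,"ty":-9.2,"tz":-8.5,"fingers":1},{"rx":0,"ry":0,"rz":30,"tx":0,"ty":-9.2,"tz":-8.5,"fingers":1},{"rx":0,"ry":0,"rz":40,"tx":0,"ty":-9.2,"tz":-8.5,"fingers":1},{"rx":0,"ry":0,"rz":50,"tx":0,"ty":-9.2,"tz":-8.5,"fingers":1},{"rx":0,"ry":0,"rz":60,"tx":0,"ty":-9.2,"tz":-8.5,"fingers":1},{"rx":0,"ry":0,"rz":68.7,"tx":0,"ty":-9.2,"tz":-8.5,"fingers":1}])

```text
time: 22.02
eef_pos: [0.4447, -0.2593, 0.2074]
orientation: [0.823, -0.569, -0.0, -0.0]
contact_force: [-0.2, 0.4, -0.2]
opening: 0.0852
grasp_force: 0.0
```

Emit:
arm_command(steps=[{"rx":0,"ry":0,"rz":0,"tx":0,"ty":0,"tz":0,"fingers":1},{"rx":0,"ry":0,"rz":0,"tx":0,"ty":0,"tz":0,"fingers":1}])

```text
time: 22.28
eef_pos: [0.4447, -0.2594, 0.2076]
orientation: [0.825, -0.565, -0.0, -0.0]
contact_force: [-0.3, 0.5, -1.4]
opening: 0.0854
grasp_force: 0.0
```

Emit:
arm_command(squeeze=40, steps=[{"rx":0,"ry":0,"rz":0,"tx":0,"ty":0,"tz":3,"fingers":1},{"rx":0,"ry":0,"rz":0,"tx":0,"ty":0,"tz":6,"fingers":1},{"rx":0,"ry":0,"rz":0,"tx":0,"ty":0,"tz":7.1,"fingers":0},{"rx":0,"ry":0,"rz":0,"tx":0,"ty":0,"tz":7.1,"fingers":0},{"rx":0,"ry":0,"rz":0,"tx":0,"ty":0,"tz":7.1,"fingers":-1},{"rx":0,"ry":0,"rz":0,"tx":0,"ty":0,"tz":7.1,"fingers":-1},{"rx":0,"ry":0,"rz":0,"tx":0,"ty":0,"tz":7.1,"fingers":-1},{"rx":0,"ry":0,"rz":0,"tx":0,"ty":0,"tz":7.1,"fingers":-1}])

```text
time: 23.28
eef_pos: [0.4436, -0.2604, 0.1388]
orientation: [0.824, -0.567, -0.0, 0.002]
contact_force: [-9.0, -1.8, 5.4]
opening: 0.0131
grasp_force: 41.5
```

Emit:
arm_command(steps=[{"rx":0,"ry":0,"rz":-8,"tx":0,"ty":0,"tz":0,"fingers":-1},{"rx":0,"ry":0,"rz":-16,"tx":0,"ty":0,"tz":0,"fingers":-1},{"rx":0,"ry":0,"rz":-24,"tx":0,"ty":0,"tz":0,"fingers":-1},{"rx":0,"ry":0,"rz":-32,"tx":0,"ty":0,"tz":0,"fingers":-1},{"rx":0,"ry":0,"rz":-40,"tx":0,"ty":0,"tz":0,"fingers":-1},{"rx":0,"ry":0,"rz":-48,"tx":0,"ty":0,"tz":0,"fingers":-1},{"rx":0,"ry":0,"rz":-56,"tx":0,"ty":0,"tz":0,"fingers":-1},{"rx":0,"ry":0,"rz":-64,"tx":0,"ty":0,"tz":0,"fingers":-1},{"rx":0,"ry":0,"rz":-69,"tx":0,"ty":0,"tz":0,"fingers":-1},{"rx":0,"ry":0,"rz":-69,"tx":0,"ty":0,"tz":0,"fingers":-1}])

```text
time: 24.52
eef_pos: [0.4445, -0.2588, 0.1387]
orientation: [1.0, 0.001, 0.0, -0.0]
contact_force: [-5.5, 4.6, 6.9]
opening: 0.0132
grasp_force: 40.7
```

Emit:
arm_command(steps=[{"rx":0,"ry":0,"rz":0,"tx":0,"ty":0,"tz":0,"fingers":1},{"rx":0,"ry":0,"rz":0,"tx":0,"ty":0,"tz":0,"fingers":1},{"rx":0,"ry":0,"rz":0,"tx":0,"ty":0,"tz":0,"fingers":1},{"rx":0,"ry":0,"rz":0,"tx":0,"ty":0,"tz":-4,"fingers":1},{"rx":0,"ry":0,"rz":0,"tx":0,"ty":-3,"tz":-8,"fingers":1},{"rx":0,"ry":0,"rz":0,"tx":1,"ty":-8,"tz":-9,"fingers":1},{"rx":0,"ry":0,"rz":0,"tx":2,"ty":-14,"tz":-9,"fingers":1},{"rx":0,"ry":0,"rz":0,"tx":3,"ty":-20,"tz":-9,"fingers":1},{"rx":0,"ry":0,"rz":0,"tx":4,"ty":-25,"tz":-9,"fingers":1}])

```text
time: 25.65
eef_pos: [0.4848, -0.0073, 0.2271]
orientation: [1.0, 0.0, 0.0, -0.0]
contact_force: [0.7, 0.1, -0.3]
opening: 0.0848
grasp_force: 0.0
```

```bash
python3 - <<'E'
from pcs import *
T,S=pcs()
a=cv2.resize(T["img"][222:270,364:434],None,fx=8,fy=8,interpolation=cv2.INTER_CUBIC)
cv2.imwrite("pics/c4.png",a[:,:,::-1])
E
```

```text
[ 0.485  -0.0052  0.2269]
top 0.89 [0.501 0.292] 417.0 ('o1', [0.501, 0.533, 0.294, 0.012]) ('o4', [0.872, 0.507, 0.294, 0.029])
top 0.69 [0.504 0.179] 665.0 ('o1', [0.878, 0.499, 0.184, 0.016]) ('o4', [0.525, 0.514, 0.182, -0.028])
side 0.78 [0.518 0.286] 653.0 ('o1', [0.573, 0.521, 0.26, -1.159]) ('o4', [0.908, 0.511, 0.292, 0.063])
side 0.6 [0.501 0.187] 748.0 ('o1', [0.879, 0.501, 0.181, 0.032]) ('o4', [0.536, 0.491, 0.195, 0.602])
```

View pics/c4.png

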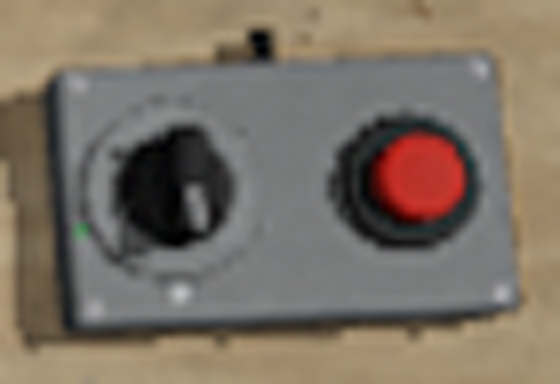

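Emit:
arm_command(squeeze=60, steps=[{"rx":0,"ry":0,"rz":0,"tx":0.5,"ty":-5,"tz":0,"fingers":1},{"rx":0,"ry":0,"rz":0,"tx":1,"ty":-10,"tz":1,"fingers":1},{"rx":0,"ry":0,"rz":0,"tx":1.5,"ty":-15,"tz":3,"fingers":1},{"rx":0,"ry":0,"rz":0,"tx":1.5,"ty":-18.8,"tz":7,"fingers":1},{"rx":0,"ry":0,"rz":0,"tx":1.5,"ty":-18.8,"tz":11,"fingers":1},{"rx":0,"ry":0,"rz":0,"tx":1.5,"ty":-18.8,"tz":14.2,"fingers":1},{"rx":0,"ry":0,"rz":0,"tx":1.5,"ty":-18.8,"tz":14.2,"fingers":1},{"rx":0,"ry":0,"rz":0,"tx":1.5,"ty":-18.8,"tz":14.2,"fingers":-1},{"rx":0,"ry":0,"rz":0,"tx":1.5,"ty":-18.8,"tz":14.2,"fingers":-1},{"rx":0,"ry":0,"rz":0,"tx":1.5,"ty":-18.8,"tz":14.2,"fingers":-1}])

```text
time: 27.1
eef_pos: [0.5011, 0.1787, 0.0875]
orientation: [1.0, -0.0, 0.002, -0.001]
contact_force: [-0.6, -1.2, 6.9]
opening: 0.0428
grasp_force: 61.7
```

Emit:
arm_command(steps=[{"rx":0,"ry":0,"rz":0,"tx":0,"ty":0,"tz":0,"fingers":-1},{"rx":0,"ry":0,"rz":0,"tx":0,"ty":0,"tz":0,"fingers":-1}])

```text
time: 27.35
eef_pos: [0.5011, 0.1787, 0.0875]
orientation: [1.0, -0.0, 0.002, -0.0]
contact_force: [-0.2, -1.8, 7.2]
opening: 0.0431
grasp_force: 61.8
```

Emit:
arm_command(steps=[{"rx":0,"ry":0,"rz":0,"tx":0,"ty":0,"tz":-3,"fingers":-1},{"rx":0,"ry":0,"rz":0,"tx":0,"ty":2,"tz":-6,"fingers":-1},{"rx":0,"ry":0,"rz":0,"tx":-1,"ty":7,"tz":-6,"fingers":-1},{"rx":0,"ry":0,"rz":0,"tx":-2,"ty":12,"tz":-6,"fingers":-1},{"rx":0,"ry":0,"rz":0,"tx":-3,"ty":17,"tz":-6,"fingers":-1},{"rx":0,"ry":0,"rz":0,"tx":-4,"ty":22,"tz":-6,"fingers":-1},{"rx":0,"ry":0,"rz":0,"tx":-4,"ty":26,"tz":-6,"fingers":-1},{"rx":0,"ry":0,"rz":0,"tx":-4,"ty":27.9,"tz":-6,"fingers":-1},{"rx":0,"ry":0,"rz":0,"tx":-4,"ty":27.9,"tz":-4,"fingers":-1},{"rx":0,"ry":0,"rz":0,"tx":-4,"ty":27.9,"tz":-3,"fingers":-1}])

```text
time: 28.6
eef_pos: [0.4592, -0.1006, 0.1141]
orientation: [1.0, -0.001, -0.0, -0.0]
contact_force: [-0.3, 0.3, -0.8]
opening: 0.0427
grasp_force: 61.4
```

Emit:
arm_command(steps=[{"rx":0,"ry":0,"rz":0,"tx":0,"ty":0,"tz":1.5,"fingers":-1},{"rx":0,"ry":0,"rz":0,"tx":0,"ty":0,"tz":2.8,"fingers":-1},{"rx":0,"ry":0,"rz":0,"tx":0,"ty":0,"tz":2.8,"fingers":-1},{"rx":0,"ry":0,"rz":0,"tx":0,"ty":0,"tz":2.8,"fingers":1},{"rx":0,"ry":0,"rz":0,"tx":0,"ty":0,"tz":2.8,"fingers":1},{"rx":0,"ry":0,"rz":0,"tx":0,"ty":0,"tz":2.8,"fingers":1},{"rx":0,"ry":0,"rz":0,"tx":0,"ty":0,"tz":0,"fingers":1},{"rx":0,"ry":0,"rz":0,"tx":0,"ty":0,"tz":-5,"fingers":1},{"rx":0,"ry":0,"rz":0,"tx":0,"ty":0,"tz":-9,"fingers":1},{"rx":0,"ry":0,"rz":0,"tx":1,"ty":-4,"tz":-9,"fingers":1}])

```text
time: 29.85
eef_pos: [0.4711, -0.0619, 0.2096]
orientation: [1.0, -0.002, 0.004, 0.001]
contact_force: [-0.2, 0.4, -0.6]
opening: 0.0855
grasp_force: 0.0
```

```bash
python3 pcs.py
```

```text
[ 0.4705 -0.0582  0.2061]
top 0.88 [ 0.427 -0.104] 442.0 ('o1', [0.562, 0.458, -0.102, 0.004]) ('o4', [0.815, 0.426, -0.101, -0.031])
top 0.73 [0.513 0.294] 427.0 ('o1', [0.503, 0.543, 0.295, -0.006]) ('o4', [0.891, 0.509, 0.294, 0.024])
side 0.94 [ 0.454 -0.083] 497.0 ('o1', [0.839, 0.459, -0.105, -0.003]) ('o4', [0.521, 0.465, -0.09, 0.618])
side 0.8 [0.511 0.266] 641.0 ('o1', [0.513, 0.504, 0.251, 1.262]) ('o4', [0.914, 0.512, 0.29, -0.024])
```

Emit:
arm_command(squeeze=60, steps=[{"rx":0,"ry":0,"rz":0,"tx":0.5,"ty":-6,"tz":0,"fingers":1},{"rx":0,"ry":0,"rz":0,"tx":1,"ty":-12,"tz":0,"fingers":1},{"rx":0,"ry":0,"rz":0,"tx":2,"ty":-18,"tz":0,"fingers":1},{"rx":0,"ry":0,"rz":0,"tx":3,"ty":-24,"tz":0,"fingers":1},{"rx":0,"ry":0,"rz":0,"tx":4,"ty":-30,"tz":0,"fingers":1},{"rx":0,"ry":0,"rz":0,"tx":4,"ty":-35.1,"tz":2,"fingers":1},{"rx":0,"ry":0,"rz":0,"tx":4,"ty":-35.1,"tz":6,"fingers":1},{"rx":0,"ry":0,"rz":0,"tx":4,"ty":-35.1,"tz":10,"fingers":1},{"rx":0,"ry":0,"rz":0,"tx":4,"ty":-35.1,"tz":12,"fingers":1},{"rx":0,"ry":0,"rz":0,"tx":4,"ty":-35.1,"tz":12,"fingers":1}])

```text
time: 31.3
eef_pos: [0.5092, 0.2896, 0.083]
orientation: [1.0, -0.001, -0.002, 0.001]
contact_force: [-0.2, 0.5, 1.0]
opening: 0.0854
grasp_force: 0.0
```

Emit:
arm_command(steps=[{"rx":0,"ry":0,"rz":0,"tx":0,"ty":0,"tz":0,"fingers":-1},{"rx":0,"ry":0,"rz":0,"tx":0,"ty":0,"tz":0,"fingers":-1},{"rx":0,"ry":0,"rz":0,"tx":0,"ty":0,"tz":0,"fingers":-1},{"rx":0,"ry":0,"rz":0,"tx":0,"ty":0,"tz":0,"fingers":-1}])

```text
time: 31.8
eef_pos: [0.5109, 0.2911, 0.0874]
orientation: [1.0, -0.0, 0.002, -0.001]
contact_force: [-0.5, -0.9, 6.2]
opening: 0.0486
grasp_force: 64.6
```

Emit:
arm_command(steps=[{"rx":0,"ry":0,"rz":0,"tx":0,"ty":0,"tz":-3,"fingers":-1},{"rx":0,"ry":0,"rz":0,"tx":0,"ty":2,"tz":-6,"fingers":-1},{"rx":0,"ry":0,"rz":0,"tx":0,"ty":7,"tz":-6,"fingers":-1},{"rx":0,"ry":0,"rz":0,"tx":0,"ty":12,"tz":-6,"fingers":-1},{"rx":0,"ry":0,"rz":0,"tx":2,"ty":17,"tz":-6,"fingers":-1},{"rx":0,"ry":0,"rz":0,"tx":5,"ty":21,"tz":-6,"fingers":-1},{"rx":0,"ry":0,"rz":0,"tx":8,"ty":25,"tz":-6,"fingers":-1},{"rx":0,"ry":0,"rz":0,"tx":8.9,"ty":29,"tz":-6,"fingers":-1},{"rx":0,"ry":0,"rz":0,"tx":8.9,"ty":29,"tz":-4,"fingers":-1},{"rx":0,"ry":0,"rz":0,"tx":8.9,"ty":29,"tz":-3,"fingers":-1}])

```text
time: 33.05
eef_pos: [0.5978, 0.0009, 0.1129]
orientation: [1.0, -0.0, -0.001, -0.0]
contact_force: [-0.8, 0.0, 0.1]
opening: 0.0488
grasp_force: 63.9
```

Emit:
arm_command(steps=[{"rx":0,"ry":0,"rz":0,"tx":0,"ty":0,"tz":1.5,"fingers":-1},{"rx":0,"ry":0,"rz":0,"tx":0,"ty":0,"tz":2.6,"fingers":-1},{"rx":0,"ry":0,"rz":0,"tx":0,"ty":0,"tz":2.6,"fingers":-1},{"rx":0,"ry":0,"rz":0,"tx":0,"ty":0,"tz":2.6,"fingers":1},{"rx":0,"ry":0,"rz":0,"tx":0,"ty":0,"tz":2.6,"fingers":1},{"rx":0,"ry":0,"rz":0,"tx":0,"ty":0,"tz":2.6,"fingers":1},{"rx":0,"ry":0,"rz":0,"tx":0,"ty":0,"tz":0,"fingers":1},{"rx":0,"ry":0,"rz":0,"tx":0,"ty":0,"tz":-5,"fingers":1},{"rx":0,"ry":0,"rz":0,"tx":0,"ty":0,"tz":-10,"fingers":1}])

```text
time: 34.17
eef_pos: [0.5984, 0.0005, 0.216]
orientation: [1.0, -0.0, -0.0, -0.0]
contact_force: [-0.3, 1.5, 0.1]
opening: 0.0857
grasp_force: 0.0
```

Emit:
arm_command(steps=[{"rx":0,"ry":0,"rz":0,"tx":-5,"ty":-4,"tz":-2,"fingers":1},{"rx":0,"ry":0,"rz":0,"tx":-10,"ty":-8,"tz":-2,"fingers":1},{"rx":0,"ry":0,"rz":0,"tx":-15,"ty":-12,"tz":-2,"fingers":1},{"rx":0,"ry":0,"rz":0,"tx":-15,"ty":-17,"tz":-2,"fingers":1},{"rx":0,"ry":0,"rz":0,"tx":-15,"ty":-17,"tz":-2,"fingers":1},{"rx":0,"ry":0,"rz":0,"tx":-15,"ty":-17,"tz":-2,"fingers":1}])

```text
time: 34.92
eef_pos: [0.4489, 0.1705, 0.2351]
orientation: [1.0, 0.0, 0.0, 0.0]
contact_force: [-0.0, -0.7, 0.6]
opening: 0.0851
grasp_force: 0.0
```

```bash
python3 - <<'E'
from pcs import *
T,S=pcs(); save(T,"end.png"); print(bot.observe()["time"])
for t,o in(("screw_tub_mid",0),("glue_bottle_mid",0),("tape_measure_mid",0)): print(t,np.round(models.outline_of(T,t)[0]["pixel"]))
E
```

```text
[0.4492 0.1697 0.2349]
top 0.66 [0.604 0.005] 398.0 ('o1', [0.519, 0.628, 0.0, 0.008]) ('o4', [0.875, 0.595, 0.0, 0.003])
side 0.79 [ 0.607 -0.021] 419.0 ('o1', [0.547, 0.598, -0.04, 1.412]) ('o4', [0.891, 0.599, -0.002, 0.081])
side 0.68 [ 0.446 -0.089] 406.0 ('o1', [0.683, 0.459, -0.105, 0.01]) ('o4', [0.38, 0.421, -0.083, 1.361])
35.125
screw_tub_mid [387. 186.]
glue_bottle_mid [380. 150.]
tape_measure_mid [132. 209.]
```

View pics/end.png

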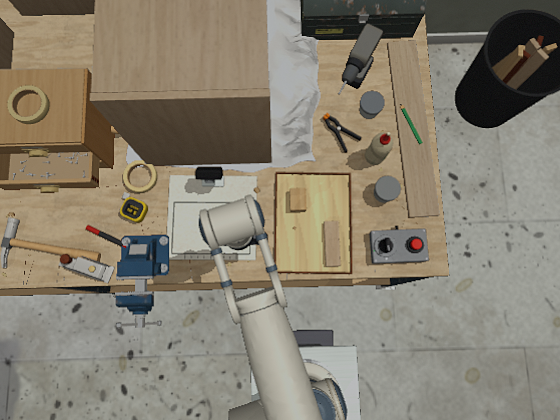

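The final picture shows both offcuts in the tray at about (297,200) and (331,243), the knob at off, the button up and the bystanders in place.

```bash
python3 -c "
from h import *
print(job.close_job())"
```

```text
the job is handed in; nothing more can be done
None
```

The job is handed in, with no verdict returned: both offcuts present (1 and 4) were photographed with the lamp on, using a half-press hold and then a full press, and they are back flat in the tray with the lamp off, the button up and nothing knocked in the final picture.

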